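# Clear the side table into its trays

## Task

Clear up the side table: lay both wooden offcuts side by side, flat on the floor of the wooden tray, lay the drill chuck key flat in the sheet-steel tray, and set the sanding block down on its stand, lying between the four corner cleats. Do not shove the paint brush or the spring clamp out of their places.

Things in the scene. Friction and masses are not known exactly. Their poses are not given: they have to be found in the camera images.
- long_offcut: loose straight-grained softwood offcut, a flat bar 34 mm (x) x 85 mm (y) x 20 mm (z); origin at the centre of its underside. It starts flat on the table.
- small_offcut: loose small brown wooden offcut, 22 mm (x) x 45 mm (y) x 14 mm (z); origin at the centre of its underside. It starts flat on the table.
- chuck_key: loose T-shaped steel drill chuck key lying flat, 84 mm (x, the cross bar) x 96 mm (y) x 13 mm (z); origin under the centre of this outline. The stem lies along y on x = 0 and is 13 mm wide and 13 mm high from y = -22 to +48 mm, with a thinner tip at the -y end; the cross bar lies near the +y end. Grip it across the stem, about y = +13 mm.
- sanding_block: loose cork sanding block wrapped in abrasive paper, 65 mm (x) x 116 mm (y) x 34 mm (z); origin at the centre of its underside. Grip it across the 65 mm.
- offcut_tray: fixed low wooden tray for wood offcuts, 140 mm (x) x 120 mm (y), walls 5 mm thick and 16 mm high all round, floor 4 mm above the table, so the inside is 130 x 110 mm; origin on the table under its centre.
- steel_tray: fixed low sheet-steel tray for steel tools, 130 mm (x) x 138 mm (y), walls 3 mm thick and 17 mm high all round, floor 3 mm above the table, so the inside is 124 x 132 mm; origin on the table under its centre. A 100 mm high power supply may stand as near as 75 mm from the centre of a tray or stand, at its +y side: there keep a wide gripper lengthwise along x.
- sanding_stand: fixed dark stand for the sanding block: a board 104 mm (x) x 138 mm (y) with a black rubber top 8 mm above the table and an aluminium angle cleat at each corner, 17 mm high; between the cleats there are 96 mm (x) and 130 mm (y): the block goes in with its length along the stand's y. Origin on the table under its centre.
- brush: bystander: flat paint brush 26 x 180 x 10 mm lying on the table, loose; leave it where it is. Origin at the centre of its underside.
- clamp: bystander: orange and black spring clamp 67 x 123 x 26 mm lying on the table, loose; leave it where it is. Origin at the centre of its underside.
There are look-alikes about, which are no part of the job. What is shaped like the long_offcut but red is not meant.

How it is judged:
By the outcome, as a careful person would: the job done as asked, in the order asked, and still so for the second after the job is handed in, with the robot touching nothing.
It also fails if it takes over 112 s, if anything falls off the work surface, if the arm or the gripper's body presses on something with over 40 N, if the wrist force passes 120 N, or if a joint passes its speed limit or range.

## Robot

A 6-joint arm with a two-finger parallel gripper is mounted at the origin on a cart in front of the work surface, level with it; the furniture and walls round the work are solid. World frame = base frame: x ahead of the robot, y to its left, z up, the work surface at z = 0. Lengths are in m, angles in rad, forces in N, time in s.
With the tool pointing down it reaches from about 0.2 to 0.875 m from the base axis. Payload 3.4 kg.
Tool frame: the origin (TCP) lies between the finger pads; the fingertips stand 25 mm ahead of it and the grasp point (between the pads) lies 6 mm ahead of it (r.nose_length is the z of the fingertips in the tool frame, in m); z points along the fingers, y is the line along which they close (so a half turn about z gives the same grasp; the last joint's range is limited). The gripper opens to 94 mm and grips with 3 to 60 N. Pads are 16 mm wide; open, the fingers measure 119 mm over their backs; the gripper's body (75 mm by 177 mm) begins 78 mm behind the grasp point.
Start: joints at [1.094, 0.276, 1.505, -0, 1.361, -0.121], TCP at [0.2, 0.539, 0.23] pointing down, gripper open.
Joint ranges: [-2.89, 2.89], [-0.75, 2.08], [0.22, 2.7], [-1.18, 4.32], [0.11, 2.71], [-2.7, 2.7]. Speed limits (rad/s): [2.57, 2.57, 3.14, 3.14, 3.14, 3.14].

## Interface

Orientations are given as a unit quaternion [w, x, y, z].
In Python, from plant import r, gripper_to, inverse_kinematics, vision, models, telemetry gives the robot as it stands. Calls block until the motion is done:
- r.move_to(position, orientation): joint-space move of the TCP to a pose.
- r.move_l(position, rot=None, vel=0.15, guard=None): straight line of the TCP; rot=None keeps the orientation; vel is the mean speed in m/s. With guard (N) it stops when the force on the tool has changed by that much, and returns True; else False.
- r.movej(angles): joint-space move.
- gripper_to(opening, f_grip=None): finger opening in m; f_grip is the grip in N (None keeps the last); returns when the fingers have stopped.
- r.hold(seconds).
- inverse_kinematics(position, orientation): joint angles nearest the present ones, or None.
- vision.snapshot(name): name is "scene" or "top" or "wrist"; returns the picture (420x560x3 uint8, red, green, blue); there is no depth.
- vision.get_calibration(name): a dict with "fx", "fy", "cx", "cy" (pixels), "position" and "orientation" of the camera in the world. Camera axes: x right, y down, z forward; pixel columns grow to the right and rows downward; lengths in m; the calibration is good to about 2 mm. A picture is of the moment at which its call begins: read the wrist's pose just before it. get_calibration takes no time and is no camera call; for the wrist camera it gives the pose at the moment of the call.
A pose or a line that the arm cannot do raises r.PlanningError and nothing moves.
- r.sign_off(): hands the job in; it is judged then, once.
Trained networks look in the newest picture that a camera, given by its name, has taken for a name from the list of things; names that differ only in an ending like _2 or _b are one class to them, and where a whole thing is asked for, a point or a joint stands for the part that bears it (a point fixed in the world has none). Each returns a list of dicts, best first, with "score" (0 to 1); they miss things now and then, are a little off and sometimes report something else, mostly with a low value. They report only what shows in the picture. A call takes as long as a camera call. They do not tell look-alikes from the thing itself.
- models.boxes_of(thing, camera): "at" ([x, y, z] in m, in world coordinates, good to about 4 mm: the middle of the surface that is visible of it).
- models.regions_of(thing, camera): "pixels" (420x560 bool, what is visible of it).
- models.mark_of(thing, camera): "at" ([x, y, z] in m, in world coordinates, good to about 4 mm: a listed point, or the origin of a listed thing).
Readings, each from a call of its own:
- telemetry.current_t(): time.
- telemetry.current_joints(): joint angles.
- telemetry.current_dq(): joint speeds.
- telemetry.current_joint_efforts(): joint torques, N m.
- telemetry.current_ee_pos(): TCP position.
- telemetry.current_tool_rot(): TCP orientation.
- telemetry.current_wrist_force(): force on the tool from outside, world axes, zero at the start.
- telemetry.current_torque(): the same for the moment, N m.
- telemetry.current_opening(): finger opening in m.
- telemetry.current_finger_force(): force on a finger pad.
Only numpy, scipy, OpenCV 4.12 (cv2) and the standard library are available. Lean on these libraries where they do the work, as an engineer would, in place of code of your own. Each camera call takes 0.05 s, during which the arm holds its last target. There are 200 camera calls.

## Working session

There is one attempt and no reset: what is moved stays moved. The work goes in short steps, each a Python script; the robot and the scene stay as the last script left them, time stands still between calls to the robot, and variables do not carry over. Pictures are saved under pics/ and viewed, at most 14 in all, crops included, and the job is handed in when it is done.

```bash
ls; mkdir -p pics; python3 - <<'E'
from plant import r, vision, models, telemetry
import cv2, numpy as np
for c in ("top","scene"):
    im=vision.snapshot(c); cv2.imwrite(f"pics/{c}0.png",im[:,:,::-1])
    k=vision.get_calibration(c); print(c,k)
    for t in ["long_offcut","small_offcut","chuck_key","sanding_block","offcut_tray","steel_tray","sanding_stand","brush","clamp"]:
        print(t,[(np.round(d["at"],3).tolist(),round(d["score"],2)) for d in models.mark_of(t,c)][:4])
print(telemetry.current_t())
E
```

```text
pics
top {'fx': 427.1202612228782, 'fy': 427.1202612228782, 'cx': 278.0154592510082, 'cy': 210.20922025607038, 'position': array([0.39818967, 0.03050316, 1.03441109]), 'orientation': array([-0.04510945,  0.70897681, -0.70132415,  0.05883416])}
long_offcut [([0.33, -0.086, 0.001], 0.87), ([0.655, 0.027, 0.001], 0.86)]
small_offcut [([0.534, 0.086, 0.002], 0.61)]
chuck_key [([0.479, 0.249, -0.002], 0.81)]
sanding_block [([0.418, 0.14, -0.007], 0.94)]
offcut_tray [([0.552, 0.384, 0.001], 0.81)]
steel_tray [([0.398, -0.296, -0.004], 0.64)]
sanding_stand [([0.538, -0.374, -0.003], 0.68), ([0.654, 0.029, 0.001], 0.32)]
brush [([0.402, 0.031, 0.001], 0.75)]
clamp [([0.735, -0.043, 0.004], 0.63)]
scene {'fx': 452.21660468740527, 'fy': 452.21660468740527, 'cx': 279.13960179485076, 'cy': 207.96032169836175, 'position': array([-0.10457747, -0.80131084,  0.49792711]), 'orientation': array([-0.51518236,  0.79548248, -0.26025347,  0.18456134])}
long_offcut [([0.334, -0.086, -0.001], 0.88)]
small_offcut [([0.536, 0.086, 0.001], 0.5)]
chuck_key [([0.482, 0.248, 0.002], 0.44)]
sanding_block [([0.416, 0.136, 0.007], 0.66)]
offcut_tray [([0.554, 0.388, 0.002], 0.86)]
steel_tray [([0.396, -0.3, 0.0], 0.93), ([0.537, -0.37, 0.002], 0.16)]
sanding_stand [([0.536, -0.371, 0.002], 0.98)]
brush [([0.403, 0.027, -0.003], 0.6)]
clamp [([0.735, -0.045, 0.0], 0.58)]
1.0
```

View pics/top0.png

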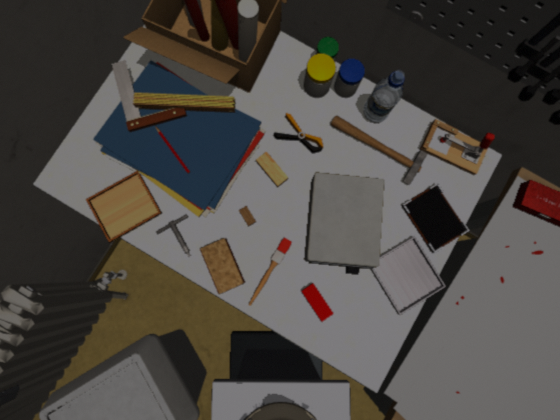

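View pics/scene0.png

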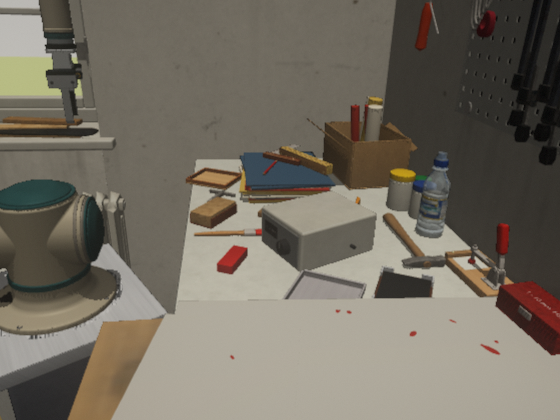

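The top view shows the long offcut at (271,168), with the red look-alike at (317,302). The small offcut is at (247,216), the key at (178,233) with its tip towards (187,253), and the block at (222,265). The wooden tray is at (124,206), the steel tray at (408,275) and the stand at (435,217), with the power supply at (345,220) beside the last two. Next I need the yaws.

```bash
cat > h.py <<'E'
from plant import r, gripper_to, inverse_kinematics, vision, models, telemetry
import cv2, numpy as np
from scipy.spatial.transform import Rotation as R
TOP=dict(long_offcut=.020,small_offcut=.014,chuck_key=.013,sanding_block=.034,offcut_tray=.016,steel_tray=.017,sanding_stand=.008,brush=.010,clamp=.02)
def project(px,k,z):
    px=np.asarray(px,float).reshape(-1,2)
    d=np.c_[(px[:,0]-k["cx"])/k["fx"],(px[:,1]-k["cy"])/k["fy"],np.ones(len(px))]
    q=k["orientation"]; d=R.from_quat([q[1],q[2],q[3],q[0]]).apply(d); p=k["position"]
    return (p+d*((z-p[2])/d[:,2])[:,None])[:,:2]
def rects(t,c,k,z=None):
    """min-area rectangle of each region on the plane of its top: centre, yaw of long side, (long,short), score"""
    out=[]
    for g in models.regions_of(t,c):
        m=g["pixels"].astype(np.uint8)
        cs=cv2.findContours(m,cv2.RETR_EXTERNAL,cv2.CHAIN_APPROX_NONE)[0]
        if not cs: continue
        cn=max(cs,key=cv2.contourArea)[:,0]
        w=project(cn,k,TOP[t] if z is None else z)
        b=cv2.boxPoints(cv2.minAreaRect((w*1000).astype(np.float32)))/1000
        e=[b[1]-b[0],b[2]-b[1]]; e.sort(key=np.linalg.norm)
        out.append((b.mean(0).round(4),round(float(np.arctan2(e[1][1],e[1][0])%np.pi),3),[round(float(np.linalg.norm(x)),3) for x in e[::-1]],round(g["score"],2),cn.mean(0).round()))
    return out
def quat(yaw):
    """tool pointing down, closing line (tool y) along world angle yaw, wrapped to the half turn nearest present"""
    cy=telemetry.current_tool_rot(); Y=R.from_quat([cy[1],cy[2],cy[3],cy[0]]).as_matrix()[:,1]
    if np.cos(yaw-np.arctan2(Y[1],Y[0]))<0: yaw+=np.pi
    return q_at(yaw)
def q_at(yaw):
    y=np.array([np.cos(yaw),np.sin(yaw),0]); z=np.array([0,0,-1.]); x=np.cross(y,z)
    q=R.from_matrix(np.c_[x,y,z]).as_quat(); return np.array([q[3],q[0],q[1],q[2]])
E
python3 - <<'E'
from h import *
im=vision.snapshot("top");k=vision.get_calibration("top")
for t in TOP:
    for o in rects(t,"top",k)[:3]: print(t,*o)
p=project([[172,225],[187,253],[178,233]],k,.01);print(p)
for y in np.arange(0,3.1,.4): 
    q=inverse_kinematics([.655,.027,.2],q_at(y)); print(y, None if q is None else np.round(q,2))
big=cv2.resize(im[150:310,80:300],None,fx=3.6,fy=3.6,interpolation=cv2.INTER_CUBIC)
cv2.imwrite("pics/crop.png",np.clip(big[:,:,::-1]*1.8,0,255))
E
```

```text
long_offcut [ 0.3335 -0.0816] 0.596 [0.087, 0.035] 0.88 [317. 302.]
long_offcut [0.6504 0.0276] 0.74 [0.086, 0.035] 0.78 [272. 169.]
small_offcut [0.5352 0.0846] 0.552 [0.046, 0.023] 0.74 [248. 216.]
sanding_block [0.416  0.1392] 0.418 [0.117, 0.068] 0.67 [222. 266.]
offcut_tray [0.5554 0.3812] 2.114 [0.142, 0.125] 0.8 [124. 206.]
steel_tray [ 0.3976 -0.2959] 0.537 [0.141, 0.137] 0.75 [408. 276.]
sanding_stand [ 0.5379 -0.3723] 0.547 [0.141, 0.109] 0.86 [435. 218.]
brush [0.4034 0.0311] 2.61 [0.176, 0.025] 0.95 [270. 270.]
clamp [ 0.7323 -0.0419] 1.037 [0.118, 0.07] 0.63 [297. 135.]
[[0.51110064 0.26547797]
 [0.44453811 0.22690758]
 [0.49200816 0.25030182]]
0.0 [-0.06  0.41  1.37 -0.    1.36 -0.06]
0.4 [-0.06  0.41  1.37 -0.    1.36 -0.46]
0.8 [-0.06  0.41  1.37 -0.    1.36 -0.86]
1.2000000000000002 [-0.06  0.41  1.37 -0.    1.36 -1.26]
1.6 [-0.06  0.41  1.37 -0.    1.36 -1.66]
2.0 [-0.06  0.41  1.37 -0.    1.36 -2.06]
2.4000000000000004 [-0.06  0.41  1.37 -0.    1.36 -2.46]
2.8000000000000003 None[ WARN:0@2.083] global loadsave.cpp:1063 imwrite_ Unsupported depth image for selected encoder is fallbacked to CV_8U.
```

View pics/crop.png

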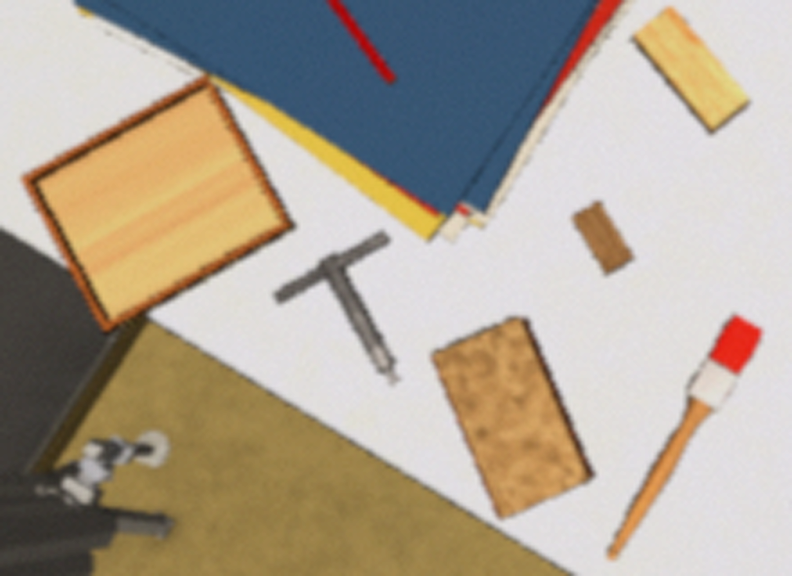

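The crop confirms the poses: wooden tray at left, and the key with its cross bar at (333,265) and tip at (393,378). There's about 40 mm of room on each side of the stem. I'll check the heights of the side bench and power supply, then hover over the long offcut and refine its pose with the wrist camera.

```bash
cat >> h.py <<'E'
def goto(x,y,z,yaw):
    err=None
    for yw in sorted([yaw+i*np.pi for i in(-1,0,1)],key=lambda a:abs((a))):
        try: r.move_to(np.array([x,y,z]),q_at(yw)); return
        except r.PlanningError as e: err=e
    raise err
def look(t,near,name=None,z=None):
    k=vision.get_calibration("wrist"); im=vision.snapshot("wrist")
    if name: cv2.imwrite(f"pics/{name}.png",im[:,:,::-1])
    o=[a for a in rects(t,"wrist",k,z) if np.hypot(*(a[0]-near))<.05]
    print(t,o); return o[0] if o else None
E
python3 - <<'E'
from h import *
def ray(c,u,v):
    k=vision.get_calibration(c);d=np.array([(u-k["cx"])/k["fx"],(v-k["cy"])/k["fy"],1.])
    q=k["orientation"];return k["position"],R.from_quat([q[1],q[2],q[3],q[0]]).apply(d)
def tri(a,b):
    (p,d),(s,e)=ray("top",*a),ray("scene",*b); t=np.linalg.lstsq(np.c_[d,-e],s-p,rcond=None)[0]
    return (p+t[0]*d).round(3),(s+t[1]*e).round(3)
print("bench",tri((392,387),(165,303)))
print("PSU z=.1",project([[307,263],[380,268],[384,178]],vision.get_calibration("top"),.1))
goto(.6504,.0276,.24,.74+np.pi/2)
print(look("long_offcut",[.6504,.0276],"w1"),telemetry.current_t(),telemetry.current_joints().round(2))
E
```

```text
bench (array([ 0.156, -0.24 ,  0.063]), array([ 0.121, -0.223,  0.067]))
PSU z=.1 [[ 0.42148897 -0.05117576]
 [ 0.41224248 -0.21047363]
 [ 0.61294188 -0.22468429]]
long_offcut [(array([0.6535, 0.0279], dtype=float32), 0.696, [0.086, 0.034], 0.57, array([286., 181.]))]
(array([0.6535, 0.0279], dtype=float32), 0.696, [0.086, 0.034], 0.57, array([286., 181.])) 4.025 [-0.06  0.39  1.31  0.    1.44  0.77]
```

View pics/w1.png

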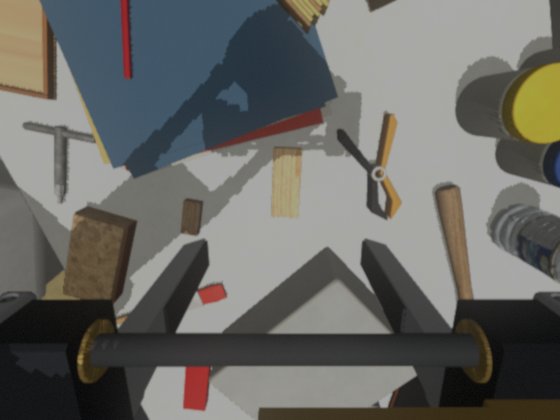

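The wrist view agrees with the top camera: the long offcut is at (286,182), measured 86x34 mm, with room on both sides. The clamp is at (378,172), clear of the grasp. I'll pick it up now, then look at the tray.

```bash
cat >> h.py <<'E'
def pick(x,y,yaw,tip,opening,f=25):
    """yaw: closing line; tip: height of fingertips"""
    gripper_to(opening,f); goto(x,y,.15,yaw)
    g=r.move_l(np.array([x,y,tip+r.nose_length]),vel=.12,guard=15)
    gripper_to(0.0,f); r.move_l(np.array([x,y,.2]),vel=.2)
    print("pick stop",g,"opening",round(telemetry.current_opening(),4),"F",telemetry.current_finger_force(),"t",telemetry.current_t())
def place(x,y,yaw,tip,opening):
    goto(x,y,.14,yaw); r.move_l(np.array([x,y,tip+r.nose_length+.03]),vel=.15)
    g=r.move_l(np.array([x,y,tip+r.nose_length]),vel=.04,guard=6)
    print("place stop",g,telemetry.current_ee_pos().round(4),telemetry.current_tool_rot().round(3))
    gripper_to(opening); r.move_l(np.array([x,y,.2]),vel=.2); print("t",telemetry.current_t())
E
python3 - <<'E'
from h import *
pick(.6535,.0279,.70+np.pi/2,.003,.06)
goto(.555,.384,.25,2.114)
look("offcut_tray",[.555,.384],"w2")
im=vision.snapshot("top");k=vision.get_calibration("top");print(rects("offcut_tray","top",k))
E
```

```text
pick stop False opening 0.0339 F 24.99987781047821 t 7.875
offcut_tray [(array([0.5567, 0.3836], dtype=float32), 2.116, [0.141, 0.12], 0.96, array([284., 176.]))]
[(array([0.5547, 0.3805], dtype=float32), 2.113, [0.143, 0.123], 0.98, array([125., 207.]))]
```

View pics/w2.png

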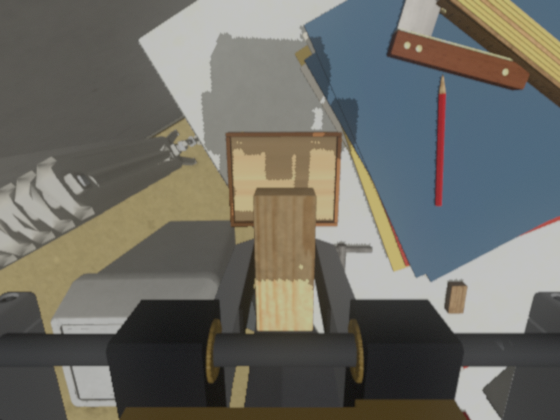

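The tray measures 141x120 mm, as it should, and the offcut is held straight. I'll place it, then fetch the small offcut.

```bash
python3 - <<'E'
from h import *
place(.567,.3665,2.116,.0075,.044)
goto(.5352,.0846,.2,.552+np.pi/2)
o=look("small_offcut",[.5352,.0846],"w3")
if o is not None and abs(o[2][0]-.045)<.006 and abs(o[2][1]-.022)<.005 and np.hypot(*(o[0]-[.5352,.0846]))<.012:
    pick(float(o[0][0]),float(o[0][1]),o[1]+np.pi/2,.003,.045,20)
    place(.5412,.4093,2.116,.0075,.031)
    goto(.5567,.3836,.25,2.116)
    cv2.imwrite("pics/w4.png",vision.snapshot("wrist")[:,:,::-1])
E
```

```text
place stop True [0.5664 0.3662 0.0323] [ 0.     0.963  0.269 -0.001]
t 12.775
small_offcut [(array([0.5373, 0.0859], dtype=float32), 0.623, [0.046, 0.021], 0.77, array([284., 189.]))]
pick stop False opening 0.0221 F 19.792924225330353 t 17.175
place stop True [0.5406 0.409  0.0323] [ 0.     0.963  0.269 -0.001]
t 21.2
```

View pics/w4.png

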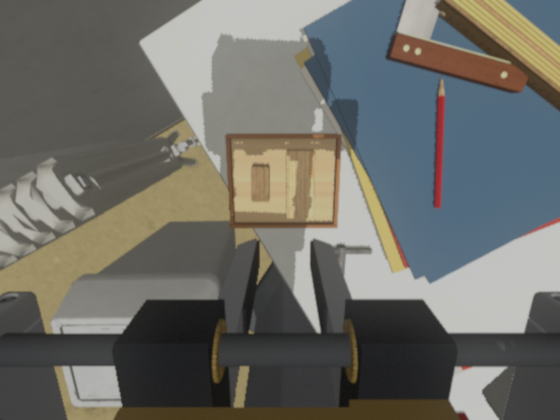

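Both offcuts lie flat and side by side in the tray, at (261,183) and (300,183). The chuck key is next.

```bash
cat >> h.py <<'E'
def keypose(c,ang,org,name=None):
    k=vision.get_calibration(c); im=vision.snapshot(c)
    if name: cv2.imwrite(f"pics/{name}.png",im[:,:,::-1])
    gs=models.regions_of("chuck_key",c)
    if not gs: print("no key");return None
    v,u=np.nonzero(gs[0]["pixels"]); w=project(np.c_[u,v],k,.010)
    org=np.array(org)
    for _ in range(4):
        Y=np.array([np.cos(ang),np.sin(ang)]);X=np.array([Y[1],-Y[0]])
        a=(w-org)@Y; b=(w-org)@X
        s=w[(a<.022)&(abs(b)<.02)]
        f=cv2.fitLine((s*1000).astype(np.float32),cv2.DIST_L2,0,.1,.1).ravel()
        d=f[:2]*np.sign(f[:2]@Y); ang=float(np.arctan2(d[1],d[0])); p=f[2:]/1000
        lo,hi=((w-p)@d).min(),((w-p)@d).max(); org=p+d*(lo+hi)/2
    X=np.array([d[1],-d[0]]);b=(w-org)@X
    print("key",org.round(4),"ang",round(ang,3),"len",round(hi-lo,4),"x",b.min().round(4),b.max().round(4),gs[0]["score"])
    return org,ang,d
E
python3 - <<'E'
from h import *
goto(.488,.254,.21,.525+np.pi/2)
o=keypose("wrist",.525,[.479,.249],"w5")
print(telemetry.current_t())
E
```

```text
key [0.4797 0.2452] ang 0.524 len 0.0955 x -0.0405 0.0402 0.77
22.35
```

View pics/w5.png

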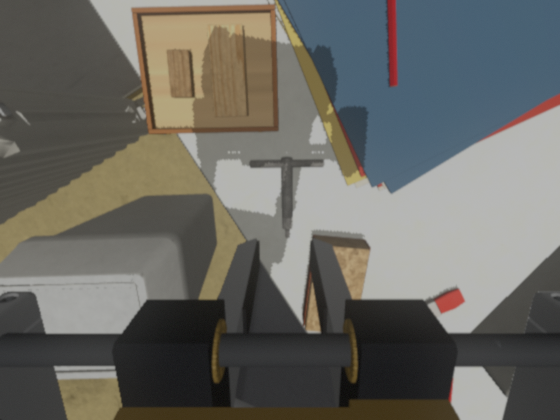

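The fit gives 96x81 mm with the stem straight, so I'll pick the key and look at the steel tray.

```bash
python3 - <<'E'
from h import *
pick(.4910,.2517,.524+np.pi/2,.002,.036,30)
r.move_l(np.array([.4910,.2517,.27]),vel=.2)
goto(.3976,-.296,.27,.537+np.pi/2)
print(telemetry.current_joints().round(2))
look("steel_tray",[.3976,-.296],"w6")
o=keypose("top",.537,[.385,-.303])
k=vision.get_calibration("top");print(rects("steel_tray","top",k),telemetry.current_t())
E
```

```text
pick stop False opening 0.0126 F 29.9997478723526 t 25.7083
[-0.78  0.13  1.59  0.    1.41  0.25]
steel_tray [(array([ 0.4141, -0.2886], dtype=float32), 2.108, [0.13, 0.106], 0.75, array([286., 164.]))]Traceback (most recent call last):
  File "<stdin>", line 7, in <module>
  File "h.py", line 64, in keypose
    f=cv2.fitLine((s*1000).astype(np.float32),cv2.DIST_L2,0,.1,.1).ravel()
      ~~~~~~~~~~~^^^^^^^^^^^^^^^^^^^^^^^^^^^^^^^^^^^^^^^^^^^^^^^^^
cv2.error: OpenCV(4.12.0) /io/opencv/modules/imgproc/src/linefit.cpp:50: error: (-215:Assertion failed) count > 0 in function 'fitLine2D_wods'
```

View pics/w6.png

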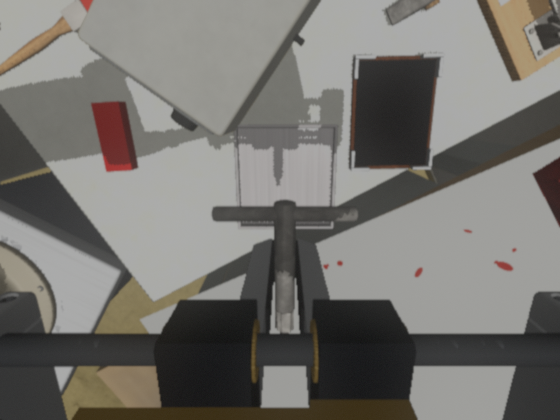

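The steel tray is at (286,175), partly hidden by the held key, which points the right way. Taking the far rim plus the known size gives a centre near (0.400,-0.2965). I'll check the power supply corner at (222,133) for clearance, then place the key.

```bash
python3 - <<'E'
from h import *
k=vision.get_calibration("wrist")
Y=np.array([np.cos(.537),np.sin(.537)]);X=np.array([Y[1],-Y[0]]);c=np.array([.400,-.2965])
d=project([[222,133]],k,.1)[0]-c; print("psu corner x,y in tray",d@X,d@Y)
for p in ([236,123],[336,123],[332,228],[240,228]):
    e=project([p],k,.017)[0]-c; print((e@X).round(4),(e@Y).round(4))
g=c+.005*Y
if d@Y>.047:
    place(*g,.537+np.pi/2,.0065,.024)
    goto(*(c-.0*Y),.27,.537+np.pi/2)
    keypose("wrist",.537,c-.008*Y,"w7"); print(telemetry.current_t())
E
```

```text
psu corner x,y in tray -0.063070035616478 0.06190050232905629
-0.0609 0.069
0.0634 0.0691
0.0645 -0.0698
-0.0613 -0.0699
place stop False [ 0.4044 -0.2941  0.0316] [0.    0.964 0.265 0.   ]
t 31.975
key [ 0.3943 -0.3019] ang 0.528 len 0.0952 x -0.0415 0.0403 0.98
32.4583
```

```bash
ls pics
```

```text
crop.png
scene0.png
top0.png
w1.png
w2.png
w3.png
w4.png
w5.png
w6.png
w7.png
```

The key is inside the tray with margin, centred about 8 mm towards the near wall. Next is the sanding block.

```bash
python3 - <<'E'
from h import *
goto(.416,.139,.27,.418+np.pi/2)
o=look("sanding_block",[.416,.139],"w8")
if o is not None and abs(o[2][0]-.116)<.008 and abs(o[2][1]-.065)<.007:
    pick(float(o[0][0]),float(o[0][1]),o[1]+np.pi/2,.010,.090,40)
    r.move_l(np.array([*map(float,o[0]),.27]),vel=.2)
    goto(.5379,-.3723,.30,.547+np.pi/2)
    look("sanding_stand",[.538,-.372],"w9")
    print(telemetry.current_t(),telemetry.current_opening())
E
```

```text
sanding_block [(array([0.4171, 0.1412], dtype=float32), 0.429, [0.117, 0.064], 0.93, array([282., 177.]))]
pick stop False opening 0.0651 F 39.999754428863525 t 38.4083
sanding_stand [(array([ 0.5755, -0.3495], dtype=float32), 2.099, [0.106, 0.052], 0.77, array([284., 142.]))]
40.9167 0.06455056723094145
```

View pics/w9.png

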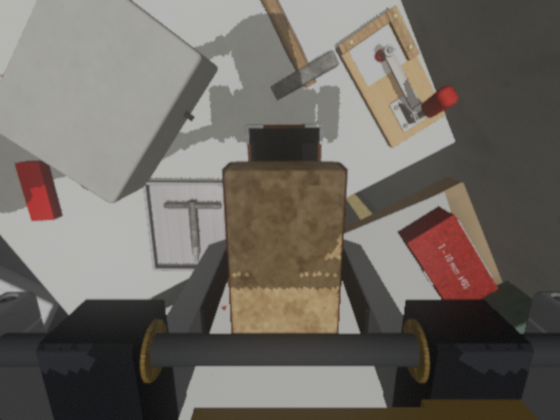

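Only the far end of the stand shows, at (284,143), because the held block hides the rest. That edge plus the known length gives (0.538,-0.371), which agrees with the top and scene cameras. I'll place the block.

```bash
python3 - <<'E'
from h import *
place(.538,-.372,.54+np.pi/2,.0175,.078)
goto(.50,-.39,.32,.54+np.pi/2)
look("sanding_block",[.538,-.372],"w10",.042)
k=vision.get_calibration("wrist");print(rects("sanding_stand","wrist",k)[:1],telemetry.current_t())
E
```

```text
place stop True [ 0.5375 -0.3716  0.0433] [-0.001  0.964  0.267 -0.001]
t 44.2667
sanding_block [(array([ 0.5377, -0.3729], dtype=float32), 0.539, [0.114, 0.067], 0.86, array([288., 142.]))]
[(array([ 0.5369, -0.372 ], dtype=float32), 0.56, [0.141, 0.106], 0.93, array([287., 134.]))] 44.9917
```

View pics/w10.png

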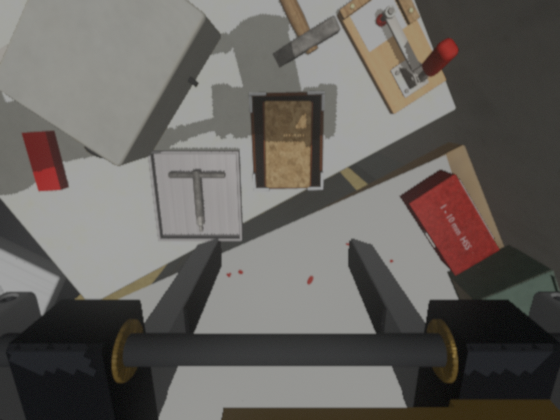

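The block lies centred on the stand at (288,142), and the stop height (underside at about 8 mm) confirms it rests on the rubber. The key lies flat in its tray. One last check on the bystanders and the wooden tray, then I'll hand in.

```bash
python3 - <<'E'
from h import *
goto(.3,.2,.35,.5+np.pi/2)
im=vision.snapshot("top");k=vision.get_calibration("top");cv2.imwrite("pics/end.png",im[:,:,::-1])
for t in("brush","clamp","small_offcut","sanding_block"): print(t,rects(t,"top",k)[:2])
print(telemetry.current_t())
E
```

```text
brush [(array([ 0.5361, -0.3693], dtype=float32), 0.505, [0.143, 0.104], 0.74, array([424., 216.])), (array([0.4054, 0.0283], dtype=float32), 2.61, [0.166, 0.024], 0.65, array([270., 270.]))]
clamp [(array([ 0.7329, -0.0431], dtype=float32), 1.037, [0.12, 0.07], 0.65, array([298., 135.]))]
small_offcut [(array([0.5387, 0.4062], dtype=float32), 0.538, [0.05, 0.027], 0.49, array([113., 212.]))]
sanding_block [(array([ 0.5332, -0.3715], dtype=float32), 0.521, [0.117, 0.075], 0.62, array([439., 218.]))]
47.4667
```

View pics/end.png

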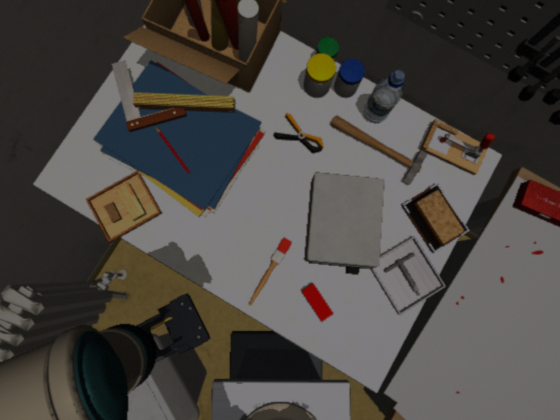

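The picture shows everything in place: both offcuts in the tray at (124,206), the key at (405,272) and the block at (438,217). The brush and clamp haven't moved.

```bash
python3 -c "
from plant import r
print(r.sign_off())"
```

```text
the job is handed in; nothing more can be done
None
```

The side table is cleared and the job is handed in at about 47 s of the 112 s: both offcuts are side by side in the wooden tray, the chuck key is in the steel tray and the sanding block is on its stand. The brush and clamp stayed where they were.

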